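# Set out the counter for fitting bass buttons

### The arm

A 7-joint arm with a two-finger parallel gripper is mounted at the origin on the work surface. World frame = base frame: x ahead of the robot, y to its left, z up, the work surface at z = 0. Lengths are in m, angles in rad, forces in N, time in s.
With the tool pointing down it reaches from about 0.425 to 0.875 m from the base axis. Payload 4.7 kg.
Tool frame: the origin (TCP) lies midway between the tips of the shut fingers; the grasp point (between the pads) lies 19 mm behind it; x points along the fingers, y is the direction in which the jaws open and shut, and the axes are right-handed (so a half turn about x gives the same grasp; the last joint's range is limited). The gripper opens to 85 mm and grips with 20 to 120 N. Pads are 22 mm wide; open, the fingers measure 114 mm over their backs; the gripper's body (76 mm by 85 mm) begins 54 mm behind the grasp point. The pads swing forward as they close: fully open they stand 13 mm farther back than shut.
Start: joints at [1.331, 0.321, -0.07, 1.45, 0.023, 1.371, -0.057], TCP at [0.163, -0.629, 0.231] pointing down, gripper open.
Joint ranges: [-2.86, 2.86], [-0.3, 2.09], [-1.38, 1.24], [0.06, 2.45], [-1.56, 4.7], [0.09, 2.05], [-2.69, 2.69]. Speed limits (rad/s): [2.57, 2.57, 3.14, 3.14, 3.14, 3.14, 3.14].

### API

Orientations are given as a rotation vector (axis times angle).
In Python, from station import sensors, optics, arm gives the robot as it stands.
- The arm moves only by the tool apply_moves, never from a script. Its argument "commands" is a list of rows, each a list of 6 numbers: the shift along the tool's x, y, z in cm, then the turn, a rotation vector about the tool's x, y, z in rad. A call has 1 to 8 rows; each row is the pose to reach, as a shift and turn from the pose measured when the call began, along the tool's axes at that moment; what a row does not reach only later rows make up. A row lasts 1/8 s, in which the tool goes at most 62.5 mm and 10.7 degrees, less where a joint would pass 70% of its speed; a pose out of reach is approached as far as the arm can. A call with a gripper value outside its range is refused whole. "fingers" is the opening, from 0 (shut) to 1 (fully open), set as the call begins (left out, the last holds). The fingers move at their own pace and stop on an object; the grip force is fixed at half the most. Time passes only in rows, so rows that repeat a pose let the fingers close. It gives the time, the measured TCP pose, the force and the opening at its end, in the units of the state.
- sensors.observe(): the state, without advancing time (a new reading comes with each control period).
- optics.grab_frame(name): name is "side" or "top"; returns the picture (400x640x3 uint8, red, green, blue); there is no depth.
- optics.calibration(name): a dict with "camera_matrix" (3x3 intrinsics, pixels), "extrinsics" (4x4, takes a point from world to camera coordinates). Camera axes: x right, y down, z forward; pixel columns grow to the right and rows downward; lengths in m; the calibration is good to about 2 mm. A picture is of the moment at which its call begins. calibration takes no time and is no camera call.
- arm.hand_in(): hands the job in, once; it reports no verdict.
The state is a dict: "time_s": time; "joint_pos": joint angles; "joint_vel": joint speeds; "effort": joint torques, N m; "tcp_pos": TCP position; "ee_rot": TCP orientation; "contact_force": force on the tool from outside, world axes, zero at the start; "wrist_torque": the same for the moment, N m; "opening": finger opening in m.
Only numpy, scipy, OpenCV 4.12 (cv2) and the standard library are available. Lean on these libraries where they do the work, as an engineer would, in place of code of your own. Each camera call takes 0.05 s, during which the arm holds its last target.

### The job

Set out the grey-green mat for a button-fitting job. Stand the pewter cup upright midway between the button stand and the brass mechanism; put the wooden block flat on the mat directly behind the cup (on the side farther from the robot), one short end facing the cup and about 20 mm clear of it, square with the mat, and stand the steel punch upright on the middle of the block. Lay the awl in front of the button stand (on the side nearer the robot), lengthwise along it, centred on it and about 30 mm clear, its point either way, and leave the tin, the jar and the hammer where they are.

Things in the scene. Friction and masses are not known exactly. Their poses are not given: they have to be found in the camera images.
- mat: thin grey-green linoleum work mat, fixed, 230 (x) x 380 (y) x 3 mm, turned up to 0.2 rad; origin at its centre on the counter, its top 3 mm higher; +x points away from the robot to its far long edge (that way is behind), +y to the left. Stand and mechanism are fixed on it, one 125 mm left and the other 125 mm right of its centre (either way round), so its centre is midway between them
- stand: dark wooden slotted stand, fixed on the mat, 36 mm deep (its x) x 104 mm long (its y) x 22 mm high, carrying a row of five black bass buttons 12 mm across, whose tops are 38 mm above its underside; origin at the centre of its underside; +x points away from the robot, its front face is 18 mm towards -x; may be turned up to 0.12 rad on the mat
- mechanism: brass bass mechanism segment, fixed on the mat: a 64 mm (x) x 96 mm (y) base plate with two upright brass cheeks, four steel rods (104 mm long, along y) and small brass levers, 41 mm high; origin at the centre of its underside
- cup: small round pewter cup, open at the top, no handle, 58 mm high, outside diameter 46 mm at the foot and 52 mm at the rim, wall 3 mm, about 120 g; origin at the centre of its underside, +z up to the mouth
- block: plain wooden riveting block, 64 mm (x) x 44 mm (y) x 26 mm high, about 80 g; origin at the centre of its underside, +z up
- punch: short steel button-setting punch standing upright: a round body of diameter 28 mm and 26 mm high, with a stem of diameter 18 mm above it, 44 mm high in all, about 150 g; origin at the centre of its underside, +z up along its axis
- awl: small awl lying on its side, 120 mm long along x, point at +x: flattened horn handle 70 x 20 mm, 16 mm high, from x = -60 to +10 mm (its centre at x = -25 mm), then a brass ferrule and a thin steel spike; about 45 g, balance point about 20 mm towards the handle from mid-length; origin at mid-length, on the underside, +z up. It starts lying roughly left-right, point to the left
- tin: bystander: flat round closed tin with a brass lid, 75 mm across, 32 mm high, beyond the mat; origin at the centre of its underside
- jar: bystander: amber glass jar with a wooden cap, 60 mm across, 85 mm high, beyond the mat to the left; origin at the centre of its underside
- hammer: bystander: small hammer lying along its y, 190 mm long with a wooden handle, dark steel head 75 mm wide at its +y end, 18 mm high, beyond the mat to the right; origin on the underside, in the middle of the handle
Things that resemble listed ones, but are neither listed nor needed, are in the scene too. Leave any blue look-alike of the cup alone. Of the things that look like the awl, take the one that is nearest to the robot's base at the start.

How it is judged:
At the end, for the whole second after the job is handed in: At rest: cup upright on mat, within 15 mm of its centre; block flat, centre 63-95 mm behind cup's, within 20 mm of mat centre line, long axis within 0.25 rad of mat x; punch upright on block, 12 mm from middle; awl on mat, centre 38-80 mm before stand's, 25 mm sideways, parallel to 0.25 rad (horizontal distance between cup and mat below 0.015 m and height (world z) of each of cup, block below 0.008 m and angle between each of cup, block, punch's own z axis and vertical below 0.1 rad and horizontal distance between block and cup between 0.063 and 0.095 m and y of block in the frame of mat between -0.02 and 0.02 m and x of block in the frame of mat above 0.04 m and angle between the x axis of block and the x axis of mat, either way round below 0.25 rad and horizontal distance between punch and block below 0.012 m and z of punch in the frame of block between 0.022 and 0.03 m and x of awl in the frame of stand between -0.08 and -0.038 m and y of awl in the frame of stand between -0.025 and 0.025 m and angle between the x axis of awl and the y axis of stand, either way round below 0.25 rad and height (world z) of awl below 0.012 m and linear speed of each of cup, block, punch, awl below 0.02 m/s); the robot touches nothing.
It fails at once if the tin is displaced by more than 30 mm (distance of tin from where it was at the start of the episode above 0.03 m).
It fails at once if the jar is displaced by more than 30 mm (distance of jar from where it was at the start of the episode above 0.03 m).
It fails at once if the hammer is displaced by more than 30 mm (distance of hammer from where it was at the start of the episode above 0.03 m).
It also fails if it takes over 115 s, if anything falls off the work surface, if the arm or the gripper's body presses on something with over 40 N, if the wrist force passes 120 N, or if a joint passes its speed limit or range.

## Working session

There is one attempt and no reset: what is moved stays moved. The work goes in short steps, Python scripts to look and compute and a tool call to move; the robot and the scene stay as the last step left them, time stands still between calls to the robot, and variables do not carry over. Pictures are saved under pics/ and viewed, and the job is handed in when it is done.

Besides the shell and the picture viewer there is one more tool, called after "Request:" as name(argument=value, ...), one argument or row to a line, values as JSON. apply_moves: Moves the arm, as the interface text tells. Its arguments: {"type":"object","properties":{"commands":{"type":"array"},"fingers":{"type":"number"}},"required":["commands"]}

```bash
mkdir -p pics; ls
python3 - <<'E'
from station import sensors, optics
import cv2
print(sensors.observe())
for n in("top","side"):
    im=optics.grab_frame(n); cv2.imwrite(f"pics/{n}0.png",im[:,:,::-1]); 
    c=optics.calibration(n); print(n,c)
E
```

```text
pics
{'time_s': 0.0, 'joint_pos': array([ 1.33107941,  0.32181329, -0.07009618,  1.45170392,  0.02260399,
        1.37080521, -0.05688631]), 'joint_vel': array([ 1.01738738e-04,  1.08576875e-03,  3.11255016e-04, -7.61693991e-04,
        2.65342443e-04,  2.32676553e-03, -2.16584765e-06]), 'effort': array([ 2.23574972e-07, -4.93583572e+01, -3.82291954e-01, -3.14329398e+01,
        1.30089931e-02,  1.14285477e-02,  4.26080931e-05]), 'tcp_pos': array([ 0.16303337, -0.62864919,  0.23021539]), 'ee_rot': array([ 2.08666244,  0.26836326, -2.08738967]), 'contact_force': array([-0.00769067, -0.15306449,  0.33340124]), 'wrist_torque': array([ 0.00299429, -0.02026848, -0.05139271]), 'opening': 0.0858244998085396}
top {'camera_matrix': array([[440.96250685,   0.        , 321.85986981],
       [  0.        , 440.96250685, 197.0445354 ],
       [  0.        ,   0.        ,   1.        ]]), 'extrinsics': array([[ 0.00363743, -0.9998795 ,  0.01509138, -0.04919175],
       [-0.99461023, -0.00518124, -0.10355505,  0.57978261],
       [ 0.10362076, -0.01463337, -0.99450923,  1.07739018],
       [ 0.        ,  0.        ,  0.        ,  1.        ]])}
side {'camera_matrix': array([[391.08740152,   0.        , 319.17516215],
       [  0.        , 391.08740152, 201.30705325],
       [  0.        ,   0.        ,   1.        ]]), 'extrinsics': array([[ 0.94884494, -0.31535512, -0.01563428, -0.56293474],
       [-0.16449157, -0.45144545, -0.877006  ,  0.10802382],
       [ 0.26951031,  0.83471441, -0.48022499,  0.87638288],
       [ 0.        ,  0.        ,  0.        ,  1.        ]])}
```

View pics/top0.png

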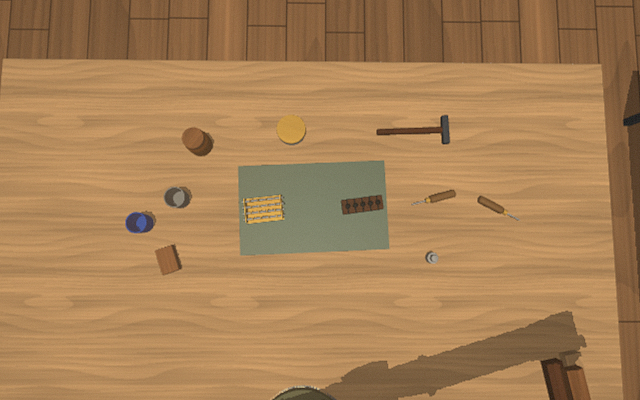

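View pics/side0.png

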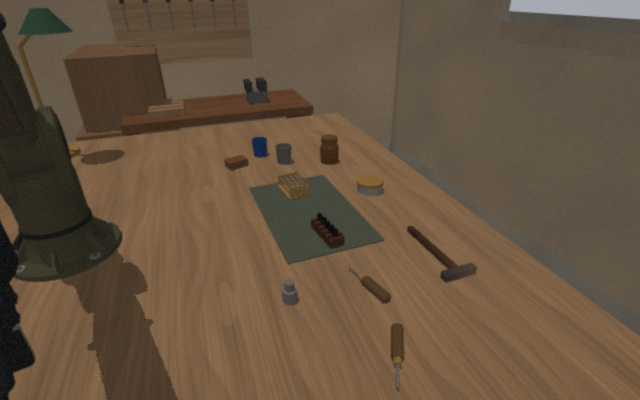

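Cup candidates are pewter (177,197) and blue (139,222). Awl candidates are A (435,198), point left, and B (497,207), point right. There is one punch (432,257) and one block (168,260). I choose the pewter cup, and awl A if it proves nearer. Next I'll crop and measure.

```bash
cat > h.py <<'E'
import numpy as np, cv2
from station import sensors, optics
from scipy.spatial.transform import Rotation as R
def cal(n):
    c=optics.calibration(n); return np.array(c["camera_matrix"]),np.array(c["extrinsics"])
def ray(n,u,v,z):
    K,E=cal(n); d=np.linalg.inv(K)@[u,v,1]; Rm=E[:3,:3]; o=-Rm.T@E[:3,3]; d=Rm.T@d
    s=(z-o[2])/d[2]; return o+s*d
def proj(n,p):
    K,E=cal(n); c=E[:3,:3]@np.array(p)+E[:3,3]; q=K@c; return q[:2]/q[2]
def grab(n,name):
    im=optics.grab_frame(n)[:,:,::-1].copy(); cv2.imwrite(f"pics/{name}.png",im); return im
def crop(im,x0,y0,x1,y1,s,name):
    cv2.imwrite(f"pics/{name}.png",cv2.resize(im[y0:y1,x0:x1],None,fx=s,fy=s,interpolation=cv2.INTER_CUBIC))
E
python3 - <<'E'
from h import *
im=cv2.imread("pics/top0.png")
a=[im[180:220,405:535],im[240:280,140:270],im[180:220,120:250],im[240:280,380:510]]
r=lambda q:cv2.resize(q,None,fx=3,fy=3,interpolation=cv2.INTER_CUBIC)
cv2.imwrite("pics/c0.png",np.vstack([np.hstack([r(a[0]),r(a[1])]),np.hstack([r(a[2]),r(a[3])])]))
crop(im,230,150,400,265,4.5,"mat0")
hsv=cv2.cvtColor(im,cv2.COLOR_BGR2HSV)
for n,p in dict(mat=(312,207),awlA=(443,196),awlB=(490,205),blk=(168,258),cup=(180,197),punch=(432,257),wood=(300,300),stand=(350,212)).items(): print(n,hsv[p[1],p[0]])
E
```

```text
mat [ 38  50 132]
awlA [ 14 145 134]
awlB [ 15 137 140]
blk [ 13 145 151]
cup [ 19  45 143]
punch [ 20  34 165]
wood [ 16 128 178]
stand [ 12 144  94]
```

View pics/c0.png

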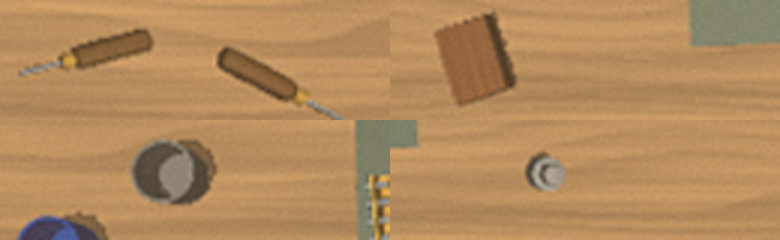

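View pics/mat0.png

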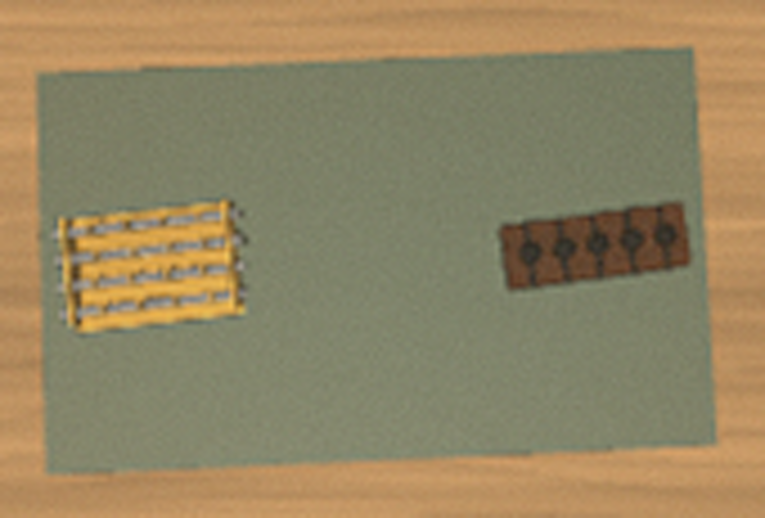

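Top crop: awl A has its handle at (442,196) and tip at (412,204), pointing left. The block's top face spans about (155,251)-(177,271). The cup mouth is at (175,197), and the punch stem at (432,257). The stand is on the right and the mechanism on the left. Now the measurements.

```bash
cat > meas.py <<'E'
from h import *
def rect(mask,z,n="top"):
    cs,_=cv2.findContours(mask.astype(np.uint8),cv2.RETR_EXTERNAL,cv2.CHAIN_APPROX_NONE)
    c=max(cs,key=cv2.contourArea)[:,0,:]
    P=np.array([ray(n,u,v,z)[:2] for u,v in c])
    (cx,cy),(w,h),a=cv2.minAreaRect((P*1000).astype(np.float32))
    if w<h: w,h,a=h,w,a+90
    return np.round([cx,cy],1),np.round([w,h],1),round(np.radians(a),3),c.mean(0)
def box(m,x0,y0,x1,y1):
    o=np.zeros_like(m); o[y0:y1,x0:x1]=m[y0:y1,x0:x1]; return o
E
python3 - <<'E'
from meas import *
im=cv2.imread("pics/top0.png"); hsv=cv2.cvtColor(im,cv2.COLOR_BGR2HSV); H,S,V=[hsv[...,i].astype(int) for i in range(3)]
m=(H>28)&(H<60)&(S>30)&(S<90); print("mat",rect(box(m,230,150,400,265),.003))
m=(H<20)&(S>100); print("stand",rect(box(m,335,190,388,218),.025))
m=(S>100)&(V>90)&(H<35); print("mech",rect(box(m,242,190,290,228),.035))
for n,b in dict(A=(405,185,465,212),B=(470,185,525,225)).items():
    m=((V<150)|(S<95)); print("awl",n,rect(box(m,*b),.008))
m=(V<165)&(V>115)&(H<=14); print("blk",rect(box(m,150,240,190,280),.026))
m=(V<155); print("cup",rect(box(m,160,182,195,212),.058))
m=(S<90); print("punch",rect(box(m,422,246,442,268),.03))
print("--- side/manual")
for nm,u,v,z in [("blk",155,250.5,.026),("blk",173.3,244.5,.026),("blk",180,269,.026),("blk",162.5,274.5,.026),("punch stem",432.7,257.7,.044),("cup rim L",164,197,.058),("cup rim R",188,197,.058),("tip",411.7,204.3,.008),("hend",455.3,192.7,.008),("Btip",518,219,.008),("Bend",478,198,.008)]: print(nm,ray("top",u,v,z).round(4))
s=cv2.imread("pics/side0.png")
crop(s,215,125,365,205,5,"s1"); crop(s,260,250,410,350,5,"s2")
E
```

```text
mat (array([557.5, -23.8]), array([377.1, 227.6]), np.float64(1.617), array([312.55172414, 207.53663793]))
stand (array([ 564.3, -155.6]), array([87.4, 34.8]), np.float64(1.709), array([363.67080745, 203.93167702]))
mech (array([549.6,  99.9]), array([96.6, 64.4]), np.float64(1.688), array([263.05691057, 208.61788618]))
awl A (array([ 587.4, -356. ]), array([71.2, 19.9]), np.float64(1.835), array([441.37704918, 195.86885246]))
awl B (array([ 565.1, -480.3]), array([75.1, 21.2]), np.float64(1.104), array([490.23728814, 204.55932203]))
blk (array([422.4, 336.7]), array([65.2, 42.9]), np.float64(0.361), array([166.8125, 259.925 ]))
cup (array([574.2, 305.8]), array([65.8, 51.5]), np.float64(1.576), array([177.44444444, 196.70833333]))
punch (array([ 430.3, -319.9]), array([27.5, 27.2]), np.float64(1.55), array([431.66666667, 257.63636364]))
--- side/manual
blk [0.4452 0.3662 0.026 ]
blk [0.4601 0.3217 0.026 ]
blk [0.4    0.3029 0.026 ]
blk [0.3865 0.3453 0.026 ]
punch stem [ 0.4302 -0.3192  0.044 ]
cup rim L [0.5752 0.3384 0.058 ]
cup rim R [0.5755 0.2802 0.058 ]
tip [ 0.5648 -0.2777  0.008 ]
hend [ 0.5954 -0.391   0.008 ]
Btip [ 0.5283 -0.5508  0.008 ]
Bend [ 0.582  -0.4494  0.008 ]
```

View pics/s1.png

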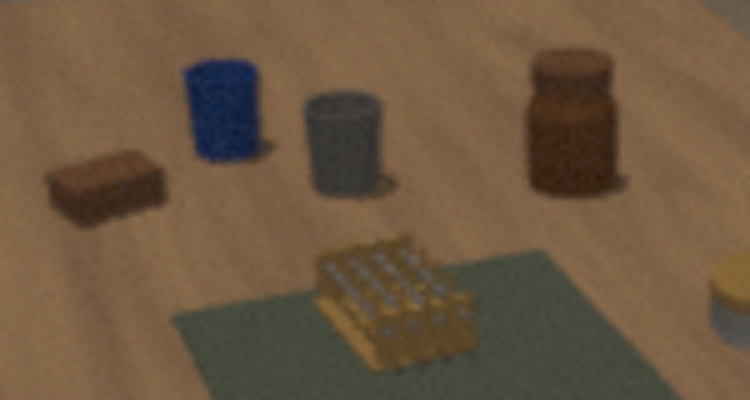

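View pics/s2.png

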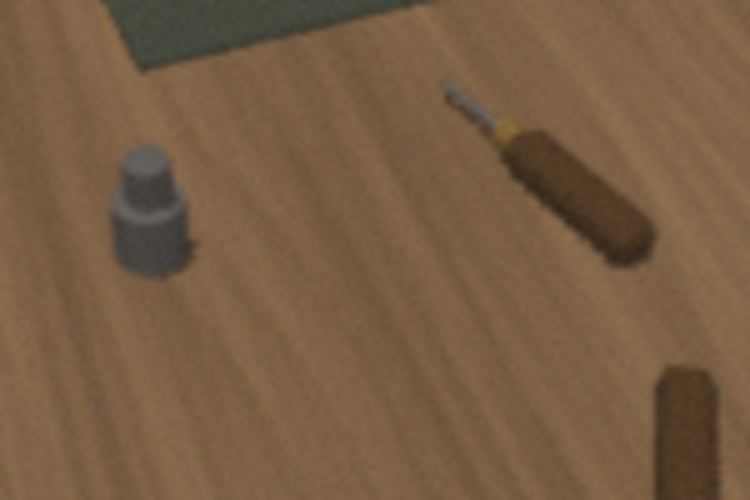

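Side crops: the pewter cup stands upright with its rim centre near (284,146). The punch stands with its stem top at (289,281). Awl A's point is at (349,266), toward the mat. Cross-check with both views.

Run:
```python
from meas import *
q=[ray("top",230+x/4.5,150+y/4.5,.025) for x,y in [(500,228),(683,203),(690,263),(508,290)]]
q=np.array(q)[:,:2]; c=q.mean(0); print("stand",c, np.linalg.norm(q[0]-q[1]),np.linalg.norm(q[1]-q[2])); d=q[0]-q[1]+q[3]-q[2]; print("stand y dir yaw-90",np.arctan2(d[1],d[0])-np.pi/2)
q=np.array([ray("top",230+x/4.5,150+y/4.5,.003)[:2] for x,y in [(38,73),(692,48),(716,442),(47,473)]]); print("mat",q.mean(0)); d=q[0]-q[1]+q[3]-q[2];print(np.arctan2(d[1],d[0])-np.pi/2)
print("cup top",ray("top",175.2,197.3,.058),"side",ray("side",215+343/5,125+108/5,.058))
print("punch side stemtop",ray("side",260+147/5,250+155/5,.044))
print("blk side top corners",[ray("side",215+x/5,125+y/5,.026).round(3) for x,y in [(48,183),(75,203),(163,178),(137,152)]])
print("awl side tip",ray("side",260+445/5,250+83/5,.008),"end",ray("side",260+635/5,250+240/5,.01))
```

```text
stand [ 0.56179286 -0.14886458] 0.10406460000247676 0.0340132189095124
stand y dir yaw-90 0.14652010224887557
mat [ 0.55680294 -0.02479341]
0.047216315605003834
cup top [0.57463834 0.31124561 0.058     ] side [0.57558304 0.30738061 0.058     ]
punch side stemtop [ 0.43093039 -0.32080494  0.044     ]
blk side top corners [array([0.386, 0.327, 0.026]), array([0.398, 0.289, 0.026]), array([0.456, 0.31 , 0.026]), array([0.447, 0.36 , 0.026])]
awl side tip [ 0.56550095 -0.27611582  0.008     ] end [ 0.59500216 -0.385754    0.01      ]
```

Both views agree within about 4 mm, and the sizes match. Distances from the base are 0.67 m for awl A and 0.74 m for awl B, so I take A. Next is a move helper that does the arithmetic.

```bash
cat > mv.py <<'E'
from h import *
def go(pos,jaw,off=(0,0)):
    """print shift(cm)/turn to TCP pos, tool x down, jaw yaw (mod pi)"""
    s=sensors.observe(); R0=R.from_rotvec(s["ee_rot"]); p=s["tcp_pos"]
    M=R0.as_matrix(); y0=np.arctan2(M[1,1],M[0,1])
    jaw=y0+(jaw-y0+np.pi/2)%np.pi-np.pi/2
    x=np.array([0,0,-1.]); y=np.array([np.cos(jaw),np.sin(jaw),0]); T=np.c_[x,y,np.cross(x,y)]
    print("t",round(s["time_s"],2),"tcp",p.round(4),"jaw now",round(y0,3),"->",round(jaw,3),"tilt",round(np.arccos(np.clip(-M[2,0],-1,1)),4),"open",round(s["opening"],4),"j",s["joint_pos"].round(2),"F",s["contact_force"].round(1))
    print("  shift cm",(M.T@(np.array(pos)-p)*100).round(2),"turn",(R0.inv()*R.from_matrix(T)).as_rotvec().round(3))
E
python3 -c "
from mv import *
go((.586,-.353,.15),.264)"
```

```text
t 0.1 tcp [ 0.1631 -0.6287  0.2303] jaw now -1.317 -> -2.878 tilt 0.0017 open 0.0853 j [ 1.33  0.32 -0.07  1.45  0.02  1.37 -0.06] F [-0.5 -0.   0.6]
  shift cm [  8.06 -16.05 -47.86] turn [1.561e+00 1.000e-03 1.000e-03]
```

Request:
apply_moves(
  commands=[
    [8,-16,-47.9,-1.58,0,0],
    [8,-16,-47.9,-1.58,0,0],
    [8,-16,-47.9,-1.58,0,0],
    [8,-16,-47.9,-1.58,0,0],
    [8,-16,-47.9,-1.58,0,0],
    [8,-16,-47.9,-1.58,0,0],
    [8,-16,-47.9,-1.58,0,0],
    [8,-16,-47.9,-1.58,0,0],
  ],
  fingers=0.7,
)

```text
time_s: 1.1
tcp_pos: [0.578, -0.3586, 0.1517]
ee_rot: [1.07, 1.294, -1.069]
contact_force: [0.1, -0.7, -0.2]
opening: 0.0599
```

```bash
python3 -c "
from mv import *
go((.586,-.353,.06),.264)"
```

```text
t 1.1 tcp [ 0.578  -0.3586  0.1517] jaw now 0.189 -> 0.264 tilt 0.0019 open 0.0599 j [ 0.87  0.47 -0.49  1.45  0.22  1.27  0.56] F [ 0.1 -0.7 -0.2]
  shift cm [ 9.17  0.9  -0.38] turn [-0.075 -0.002  0.001]
```

Request:
apply_moves(
  commands=[
    [9.2,0.9,-0.4,-0.075,0,0],
    [9.2,0.9,-0.4,-0.075,0,0],
    [9.2,0.9,-0.4,-0.075,0,0],
    [9.2,0.9,-0.4,-0.075,0,0],
  ],
)

```text
time_s: 1.6
tcp_pos: [0.5866, -0.3537, 0.0612]
ee_rot: [1.014, 1.322, -1.013]
contact_force: [0.8, 0.2, 0.2]
opening: 0.0598
```

```bash
python3 -c "
from mv import *
go((.586,-.353,.004),.264)
im=grab('top','a1'); s=grab('side','a1s'); r=lambda q:cv2.resize(q,None,fx=4,fy=4)
cv2.imwrite('pics/a1c.png',np.hstack([r(im[150:250,390:490]),r(s[210:310,310:410])]))"
```

```text
t 1.6 tcp [ 0.5866 -0.3537  0.0612] jaw now 0.263 -> 0.264 tilt 0.0009 open 0.0598 j [ 0.86  0.56 -0.48  1.52  0.28  1.12  0.58] F [0.8 0.2 0.2]
  shift cm [ 5.72 -0.05 -0.08] turn [-0.001 -0.    -0.001]
```

View pics/a1c.png

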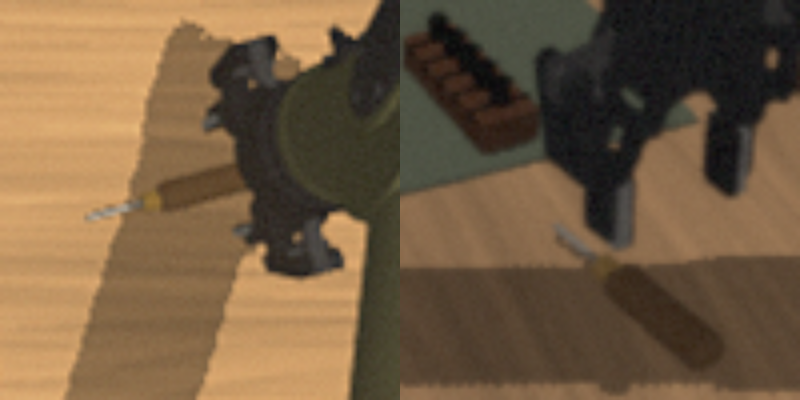

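The gripper straddles the awl handle in both views, with the point sticking out at top-view (412,204). I descend and close.

Request:
apply_moves(
  commands=[
    [3,0,0,0,0,0],
    [5.7,0,0,0,0,0],
    [5.7,0,0,0,0,0],
    [5.7,0,0,0,0,0],
  ],
)

```text
time_s: 2.2
tcp_pos: [0.5883, -0.3549, 0.0073]
ee_rot: [1.014, 1.317, -1.012]
contact_force: [1.2, 0.1, 1.2]
opening: 0.0594
```

Request:
apply_moves(
  commands=[
    [0,0,0,0,0,0],
    [0,0,0,0,0,0],
    [0,0,0,0,0,0],
    [0,0,0,0,0,0],
    [0,0,0,0,0,0],
    [0,0,0,0,0,0],
  ],
  fingers=0,
)

```text
time_s: 2.95
tcp_pos: [0.5892, -0.3553, 0.0089]
ee_rot: [1.014, 1.315, -1.012]
contact_force: [-1.9, 0.2, 6.5]
opening: 0.0177
```

Request:
apply_moves(
  commands=[
    [-4,0,0,0,0,0],
    [-8,0,0,0,0,0],
    [-8,0,0,0,0,0],
    [-8,0,0,0,0,0],
  ],
)

```text
time_s: 3.45
tcp_pos: [0.5881, -0.3549, 0.0882]
ee_rot: [1.013, 1.316, -1.012]
contact_force: [-1.0, 0.5, -0.9]
opening: 0.0178
```

```bash
python3 -c "
from mv import *
go((.5055,-.177,.09),.147)
im=grab('top','a2'); s=grab('side','a2s'); r=lambda q:cv2.resize(q,None,fx=4,fy=4)
cv2.imwrite('pics/a2c.png',np.hstack([r(im[150:250,390:490]),r(s[210:310,310:410])]))"
```

```text
t 3.45 tcp [ 0.5881 -0.3549  0.0882] jaw now 0.262 -> 0.147 tilt 0.0062 open 0.0178 j [ 0.86  0.54 -0.49  1.5   0.26  1.16  0.59] F [-1.   0.5 -0.9]
  shift cm [ -0.28  -3.36 -19.32] turn [ 0.115  0.004 -0.005]
```

View pics/a2c.png

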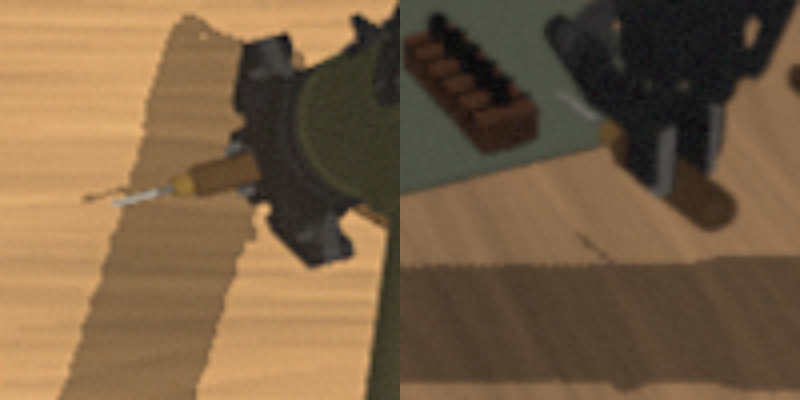

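The awl is held level by the handle. Its tip is at top-view (419,201).

```bash
python3 -c "
from mv import *
p=ray('top',390+116/4,150+205/4,.087); t=np.array([.5881,-.3549]);print(p, np.linalg.norm(p[:2]-t), np.arctan2(*(p[:2]-t)[::-1]))
print(ray('side',310+160/4,210+95/4,.087))"
```

```text
[ 0.56521245 -0.27793368  0.087     ] 0.08029728599259471 1.8598393762692695
[ 0.56617088 -0.2752105   0.087     ]
```

Request:
apply_moves(
  commands=[
    [-0.3,-3.4,-19.3,0.115,0,0],
    [-0.3,-3.4,-19.3,0.115,0,0],
    [-0.3,-3.4,-19.3,0.115,0,0],
    [-0.3,-3.4,-19.3,0.115,0,0],
    [-0.3,-3.4,-19.3,0.115,0,0],
    [-0.3,-3.4,-19.3,0.115,0,0],
  ],
)

```text
time_s: 4.3
tcp_pos: [0.5049, -0.1787, 0.0892]
ee_rot: [1.102, 1.27, -1.1]
contact_force: [-0.2, 1.1, -0.8]
opening: 0.0182
```

```bash
python3 -c "
from mv import *
go((.5054,-.1775,.014),.147)"
```

```text
t 4.3 tcp [ 0.5049 -0.1787  0.0892] jaw now 0.145 -> 0.147 tilt 0.0045 open 0.0182 j [ 0.8   0.24 -0.57  1.89  0.15  1.05  0.32] F [-0.2  1.1 -0.8]
  shift cm [ 7.52  0.03 -0.14] turn [-0.002  0.003 -0.004]
```

Request:
apply_moves(
  commands=[
    [5,0,-0.1,0,0,0],
    [7.5,0,-0.1,0,0,0],
    [7.6,0,-0.1,0,0,0],
    [7.7,0,-0.1,0,0,0],
    [7.7,0,-0.1,0,0,0],
  ],
)

```text
time_s: 4.92
tcp_pos: [0.5056, -0.1785, 0.0126]
ee_rot: [1.102, 1.269, -1.1]
contact_force: [-0.3, -0.3, 0.6]
opening: 0.0181
```

Request:
apply_moves(
  commands=[
    [0,0,0,0,0,0],
    [0,0,0,0,0,0],
    [0,0,0,0,0,0],
    [0,0,0,0,0,0],
  ],
  fingers=0.4,
)

```text
time_s: 5.42
tcp_pos: [0.5056, -0.1785, 0.0127]
ee_rot: [1.102, 1.269, -1.1]
contact_force: [-0.4, 0.6, -0.3]
opening: 0.0341
```

Request:
apply_moves(
  commands=[
    [-4,0,0,0,0,0],
    [-9,0,0,0,0,0],
    [-14,0,0,0,0,0],
    [-18,0,0,0,0,0],
    [-18,0,0,0,0,0],
  ],
)

```text
time_s: 6.05
tcp_pos: [0.5069, -0.1786, 0.1965]
ee_rot: [1.102, 1.261, -1.097]
contact_force: [0.5, -0.0, -0.8]
opening: 0.034
```

```bash
python3 -c "
from mv import *
go((.575,.309,.15),1.6)"
```

```text
t 6.05 tcp [ 0.5069 -0.1786  0.1965] jaw now 0.145 -> 1.6 tilt 0.0126 open 0.034 j [ 0.84  0.13 -0.59  1.77  0.08  1.25  0.37] F [ 0.5 -0.  -0.8]
  shift cm [  4.44  13.72 -47.3 ] turn [-1.455  0.013 -0.003]
```

Request:
apply_moves(
  commands=[
    [4.4,13.7,-47.3,-1.05,0,0],
    [4.4,13.7,-47.3,-1.05,0,0],
    [4.4,13.7,-47.3,-1.05,0,0],
    [4.4,13.7,-47.3,-1.05,0,0],
    [4.4,13.7,-47.3,-1.05,0,0],
    [4.4,13.7,-47.3,-1.05,0,0],
    [4.4,13.7,-47.3,-1.05,0,0],
    [4.4,13.7,-47.3,-1.05,0,0],
  ],
  fingers=1,
)

```text
time_s: 7.05
tcp_pos: [0.5743, 0.3108, 0.1487]
ee_rot: [0.291, 1.54, -0.298]
contact_force: [0.9, 0.3, 1.0]
opening: 0.0853
```

```bash
python3 -c "
from mv import *
go((.575,.309,.08),1.2)
im=grab('top','b1'); crop(im,320,160,420,235,6,'b1c')
print(ray('top',139,222,.04))"
```

```text
t 7.05 tcp [0.5743 0.3108 0.1487] jaw now 1.195 -> 1.2 tilt 0.0113 open 0.0853 j [ 0.11  0.52 -0.88  1.53  0.42  1.29  0.37] F [0.9 0.3 1. ]
  shift cm [ 6.87 -0.13  0.05] turn [-0.005  0.011  0.002]
[0.51491891 0.40329185 0.04      ]
```

View pics/b1c.png

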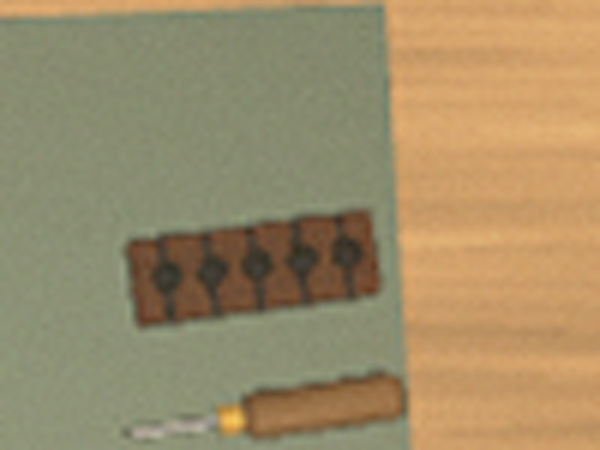

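View pics/b1.png

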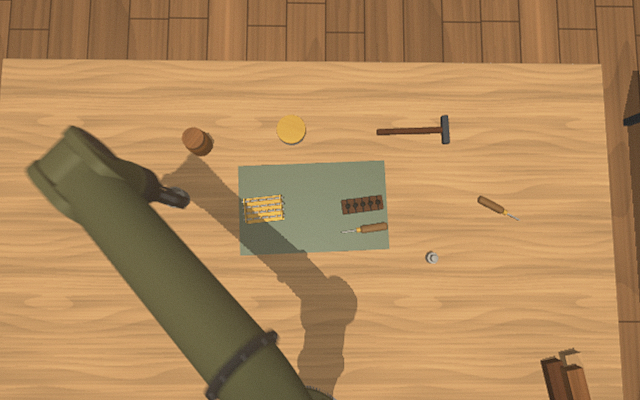

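The awl lies parallel in front of the stand, from tip (341,232) to end (387,226), and nothing else has moved. Now down on the cup.

Request:
apply_moves(
  commands=[
    [5,-0.1,0,0,0.01,0],
    [10,-0.1,0,0,0.01,0],
    [13,-0.1,0,0,0.01,0],
    [13,-0.1,0,0,0.01,0],
    [13,-0.1,0,0,0.01,0],
  ],
)

```text
time_s: 7.72
tcp_pos: [0.5723, 0.3206, 0.0189]
ee_rot: [0.292, 1.554, -0.282]
contact_force: [0.2, -0.4, 0.9]
opening: 0.0857
```

```bash
python3 -c "
from mv import *
go((.575,.309,.02),1.2)
s=grab('side','b2s'); crop(s,215,100,365,205,5,'b2c')"
```

```text
t 7.72 tcp [0.5723 0.3206 0.0189] jaw now 1.205 -> 1.2 tilt 0.0068 open 0.0857 j [ 0.05  0.65 -0.81  1.62  0.51  1.09  0.31] F [ 0.2 -0.4  0.9]
  shift cm [-0.12 -0.98  0.67] turn [ 0.005 -0.003 -0.006]
```

View pics/b2c.png

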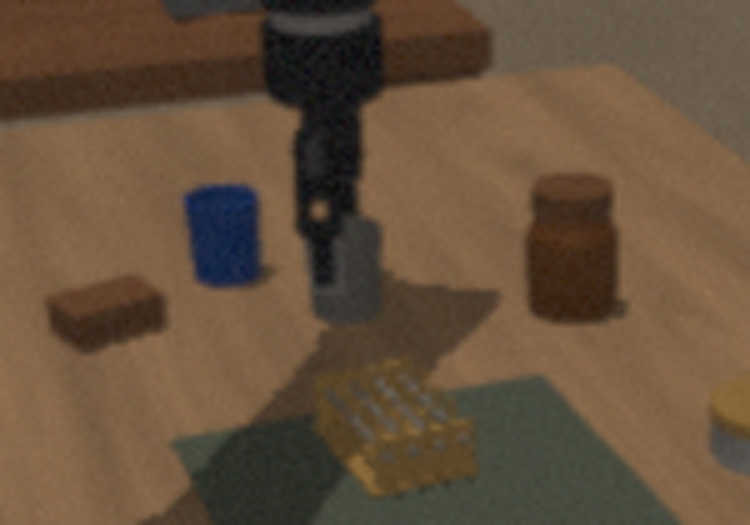

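The approach drifted about 10 mm (the cup is untouched, force is about 0). I correct it before closing.

Request:
apply_moves(
  commands=[
    [-0.1,-1,0.7,0,0,0],
    [-0.1,-1,0.7,0,0,0],
    [-0.1,-1,0.7,0,0,0],
  ],
)

```text
time_s: 8.15
tcp_pos: [0.5762, 0.3086, 0.0212]
ee_rot: [0.294, 1.551, -0.282]
contact_force: [0.1, 0.2, 0.3]
opening: 0.0856
```

```bash
python3 -c "
from mv import *
go((.575,.309,.02),1.2)"
```

```text
t 8.15 tcp [0.5762 0.3086 0.0212] jaw now 1.204 -> 1.2 tilt 0.0075 open 0.0856 j [ 0.07  0.65 -0.81  1.63  0.51  1.08  0.33] F [0.1 0.2 0.3]
  shift cm [ 0.12 -0.01 -0.13] turn [ 0.004 -0.001 -0.007]
```

Request:
apply_moves(
  commands=[
    [0,0,0,0,0,0],
    [0,0,0,0,0,0],
    [0,0,0,0,0,0],
    [0,0,0,0,0,0],
    [0,0,0,0,0,0],
  ],
  fingers=0,
)

```text
time_s: 8.78
tcp_pos: [0.5766, 0.3093, 0.0218]
ee_rot: [0.295, 1.551, -0.281]
contact_force: [-0.1, 1.1, 6.3]
opening: 0.0489
```

Request:
apply_moves(
  commands=[
    [-4,0,0,0,0,0],
    [-8,0,0,0,0,0],
    [-10,0,0,0,0,0],
    [-10,0,0,0,0,0],
  ],
)

```text
time_s: 9.28
tcp_pos: [0.5768, 0.3084, 0.1223]
ee_rot: [0.295, 1.549, -0.281]
contact_force: [0.0, -0.1, -1.6]
opening: 0.0495
```

```bash
python3 -c "
from mv import *
go((.557,-.0245,.12),1.2)
s=grab('side','b3s'); crop(s,215,80,365,185,5,'b3c')"
```

```text
t 9.28 tcp [0.5768 0.3084 0.1223] jaw now 1.204 -> 1.2 tilt 0.0093 open 0.0495 j [ 0.12  0.54 -0.87  1.55  0.43  1.24  0.38] F [ 0.  -0.1 -1.6]
  shift cm [ -0.06 -31.78  10.11] turn [ 0.004  0.001 -0.009]
```

View pics/b3c.png

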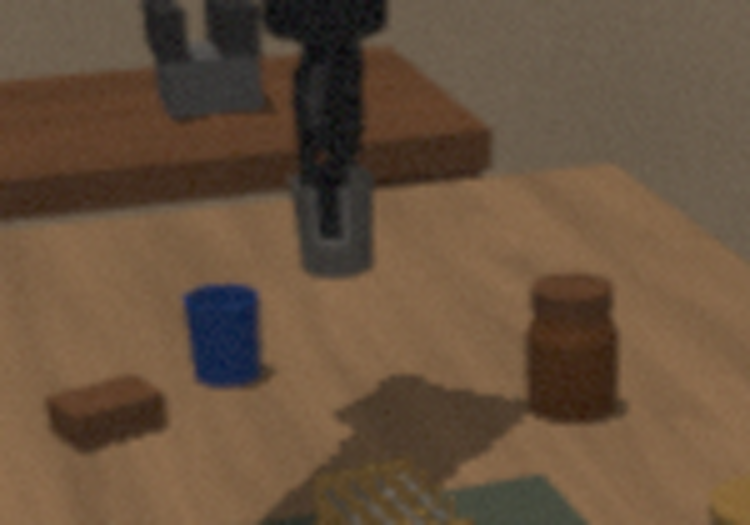

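The cup is held upright and clear. I carry it to the mat centre.

Request:
apply_moves(
  commands=[
    [0,-31.8,10.1,0,0,0],
    [0,-31.8,10.1,0,0,0],
    [0,-31.8,10.1,0,0,0],
    [0,-31.8,10.1,0,0,0],
    [0,-31.8,10.1,0,0,0],
    [0,-31.8,10.1,0,0,0],
    [0,-31.8,10.1,0,0,0],
    [0,-31.8,10.1,0,0,0],
  ],
)

```text
time_s: 10.32
tcp_pos: [0.5555, -0.0234, 0.1174]
ee_rot: [0.294, 1.553, -0.28]
contact_force: [-0.5, 1.0, -1.0]
opening: 0.0495
```

```bash
python3 -c "
from mv import *
go((.557,-.0245,.025),1.2)"
```

```text
t 10.32 tcp [ 0.5555 -0.0234  0.1174] jaw now 1.205 -> 1.2 tilt 0.009 open 0.0495 j [ 0.76  0.32 -0.88  1.8   0.26  1.14  1.  ] F [-0.5  1.  -1. ]
  shift cm [ 9.23 -0.13  0.21] turn [ 0.005 -0.003 -0.008]
```

Request:
apply_moves(
  commands=[
    [4,-0.1,0.2,0,0,0],
    [7,-0.1,0.2,0,0,-0.008],
    [8.8,-0.1,0.2,0,0,-0.008],
    [8.8,-0.1,0.2,0,0,-0.008],
    [8.8,-0.1,0.2,0,0,-0.008],
    [8.8,-0.1,0.2,0,0,-0.008],
  ],
)

```text
time_s: 11.08
tcp_pos: [0.5581, -0.0242, 0.0306]
ee_rot: [0.287, 1.552, -0.286]
contact_force: [-0.3, 0.6, -0.6]
opening: 0.0489
```

```bash
python3 -c "
from mv import *
go((.557,-.0245,.025),1.2)"
```

```text
t 11.07 tcp [ 0.5581 -0.0242  0.0306] jaw now 1.205 -> 1.2 tilt 0.0012 open 0.0489 j [ 0.69  0.44 -0.82  1.87  0.38  1.    0.91] F [-0.3  0.6 -0.6]
  shift cm [ 0.56 -0.06 -0.09] turn [ 0.005 -0.001 -0.001]
```

Request:
apply_moves(
  commands=[
    [0.4,0,-0.1,0,0,0],
    [0.6,0,-0.1,0,0,0],
    [0.6,0,-0.1,0,0,0],
  ],
)

```text
time_s: 11.45
tcp_pos: [0.5572, -0.024, 0.0247]
ee_rot: [0.287, 1.552, -0.286]
contact_force: [0.3, -0.2, 0.5]
opening: 0.0495
```

Request:
apply_moves(
  commands=[
    [0,0,0,0,0,0],
    [0,0,0,0,0,0],
    [0,0,0,0,0,0],
    [0,0,0,0,0,0],
  ],
  fingers=0.85,
)

```text
time_s: 11.95
tcp_pos: [0.5572, -0.024, 0.0248]
ee_rot: [0.287, 1.552, -0.286]
contact_force: [0.2, 0.6, -0.1]
opening: 0.073
```

Request:
apply_moves(
  commands=[
    [-3,0,0,0,0,0],
    [-7,0,0,0,0,0],
    [-12,0,0,0,0,0],
    [-14,0,0,0,0,0],
    [-14,0,0,0,0,0],
  ],
)

```text
time_s: 12.58
tcp_pos: [0.558, -0.0242, 0.1658]
ee_rot: [0.287, 1.55, -0.287]
contact_force: [-0.3, -1.1, -0.2]
opening: 0.0729
```

```bash
python3 -c "
from mv import *
go((.423,.335,.13),1.92)"
```

```text
t 12.57 tcp [ 0.558  -0.0242  0.1658] jaw now 1.205 -> 1.92 tilt 0.0021 open 0.0729 j [ 0.78  0.28 -0.9   1.74  0.23  1.23  1.02] F [-0.3 -1.1 -0.2]
  shift cm [  3.55  28.72 -25.46] turn [-0.715  0.002  0.   ]
```

Request:
apply_moves(
  commands=[
    [3.5,28.7,-25.5,-0.715,0,0],
    [3.5,28.7,-25.5,-0.715,0,0],
    [3.5,28.7,-25.5,-0.715,0,0],
    [3.5,28.7,-25.5,-0.715,0,0],
    [3.5,28.7,-25.5,-0.715,0,0],
    [3.5,28.7,-25.5,-0.715,0,0],
    [3.5,28.7,-25.5,-0.715,0,0],
    [3.5,28.7,-25.5,-0.715,0,0],
  ],
)

```text
time_s: 13.58
tcp_pos: [0.4213, 0.3349, 0.1288]
ee_rot: [-0.277, 1.554, 0.275]
contact_force: [0.2, -0.7, -0.5]
opening: 0.0728
```

```bash
python3 -c "
from mv import *
go((.423,.335,.05),1.92)
im=grab('top','c1')
s=grab('side','c1s'); crop(s,180,100,330,205,5,'c1c')"
```

```text
t 13.57 tcp [0.4213 0.3349 0.1288] jaw now 1.923 -> 1.92 tilt 0.0014 open 0.0728 j [ 0.25  0.36 -1.13  1.83  0.35  1.18  0.93] F [ 0.2 -0.7 -0.5]
  shift cm [ 7.88 -0.04  0.17] turn [ 0.003 -0.001  0.001]
```

View pics/c1.png

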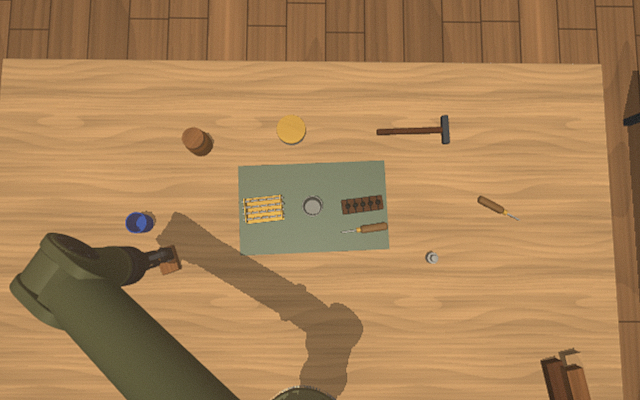

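View pics/c1c.png

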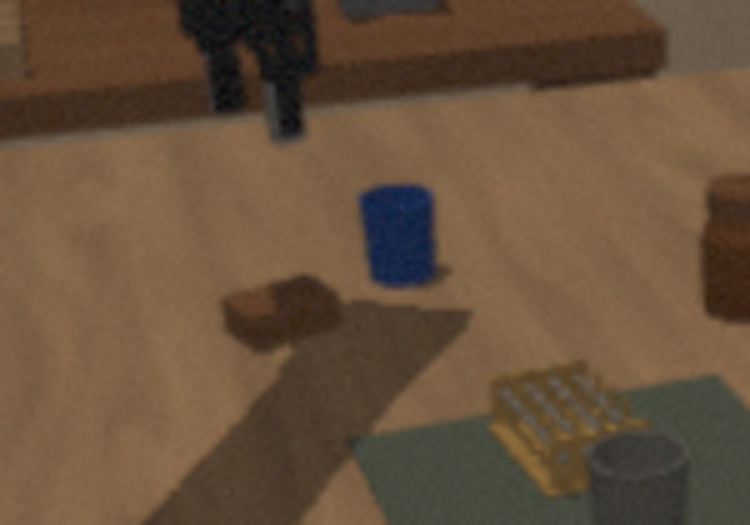

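The cup stands on the mat at top-view (313,205). The gripper is above the block. I descend in two steps.

Request:
apply_moves(
  commands=[
    [4,0,0.2,0,0,0],
    [7,0,0.2,0,0,0],
    [7,0,0.2,0,0,0],
    [7,0,0.2,0,0,0],
  ],
)

```text
time_s: 14.18
tcp_pos: [0.4264, 0.333, 0.0604]
ee_rot: [-0.272, 1.552, 0.269]
contact_force: [0.4, 0.5, -0.2]
opening: 0.0726
```

```bash
python3 -c "
from mv import *
go((.423,.335,.006),1.92)
s=grab('side','c2s'); crop(s,180,100,330,205,5,'c2c')"
```

```text
t 14.18 tcp [0.4264 0.333  0.0604] jaw now 1.916 -> 1.92 tilt 0.0023 open 0.0726 j [ 0.18  0.45 -1.05  1.88  0.45  1.07  0.86] F [ 0.4  0.5 -0.2]
  shift cm [ 5.44  0.31 -0.26] turn [-0.004  0.001  0.002]
```

View pics/c2c.png

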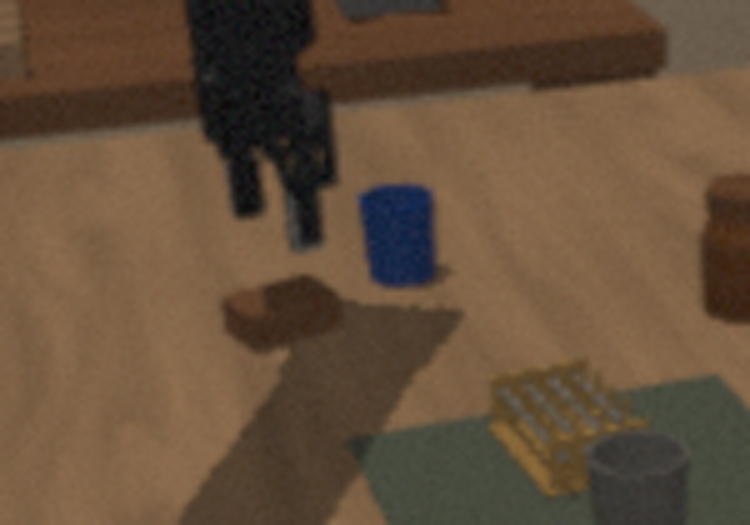

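Request:
apply_moves(
  commands=[
    [2,0.2,-0.3,0,0,0],
    [4,0.2,-0.3,0,0,0],
    [5.4,0.2,-0.3,0,0,0],
    [5.4,0.2,-0.3,0,0,0],
    [5.4,0.2,-0.3,0,0,0],
  ],
)

```text
time_s: 14.85
tcp_pos: [0.4231, 0.3347, 0.0069]
ee_rot: [-0.272, 1.551, 0.271]
contact_force: [0.3, -0.3, 1.0]
opening: 0.0726
```

```bash
python3 -c "
from mv import *
go((.423,.334,.006),1.92)
s=grab('side','c3s'); crop(s,180,100,330,205,5,'c3c')"
```

```text
t 14.85 tcp [0.4231 0.3347 0.0069] jaw now 1.917 -> 1.92 tilt 0.0028 open 0.0726 j [ 0.12  0.52 -0.99  1.92  0.52  0.98  0.8 ] F [ 0.3 -0.3  1. ]
  shift cm [ 0.09 -0.06 -0.04] turn [-0.003  0.002  0.001]
```

View pics/c3c.png

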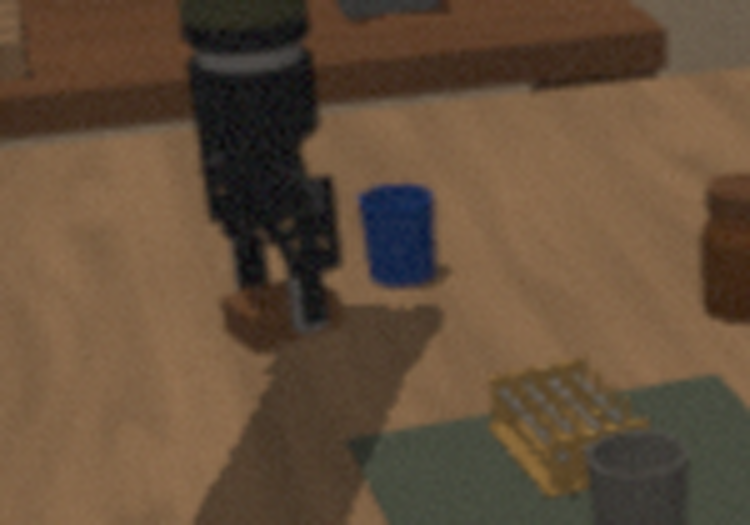

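The fingers are on either side of the block and no contact force shows. I close and lift.

Request:
apply_moves(
  commands=[
    [0,0,0,0,0,0],
    [0,0,0,0,0,0],
    [0,0,0,0,0,0],
    [0,0,0,0,0,0],
    [0,0,0,0,0,0],
  ],
  fingers=0,
)

```text
time_s: 15.52
tcp_pos: [0.424, 0.3355, 0.0081]
ee_rot: [-0.271, 1.549, 0.271]
contact_force: [-0.9, 0.6, 6.4]
opening: 0.0424
```

Request:
apply_moves(
  commands=[
    [-4,0,0,0,0,0],
    [-9,0,0,0,0,0],
    [-13,0,0,0,0,0],
    [-13,0,0,0,0,0],
    [-13,0,0,0,0,0],
  ],
)

```text
time_s: 16.15
tcp_pos: [0.4231, 0.3345, 0.1372]
ee_rot: [-0.272, 1.55, 0.27]
contact_force: [-0.9, 0.5, -0.5]
opening: 0.0427
```

```bash
python3 -c "
from mv import *
go((.634,-.021,.14),1.618)
s=grab('side','c4s'); crop(s,180,60,330,165,5,'c4c')
s=grab('top','c4')
crop(s,120,220,200,280,8,'c4t')"
```

```text
t 16.15 tcp [0.4231 0.3345 0.1372] jaw now 1.916 -> 1.618 tilt 0.004 open 0.0427 j [ 0.26  0.35 -1.14  1.82  0.34  1.19  0.93] F [-0.9  0.5 -0.5]
  shift cm [ -0.18 -40.59   7.81] turn [0.298 0.004 0.001]
```

View pics/c4c.png

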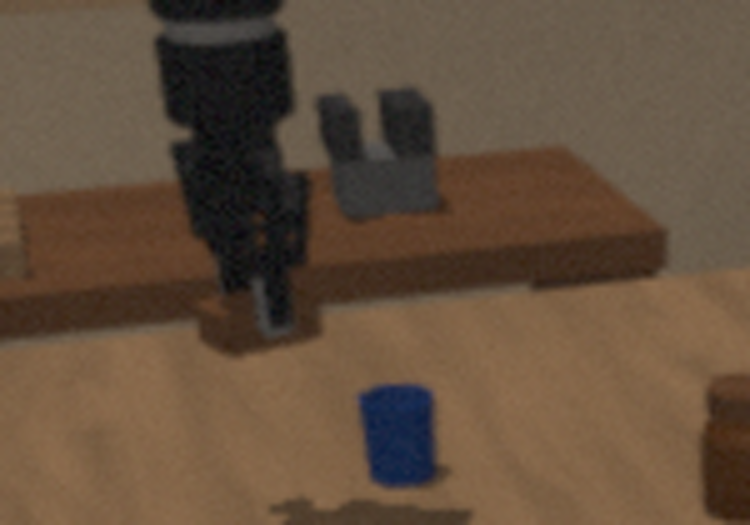

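View pics/c4t.png

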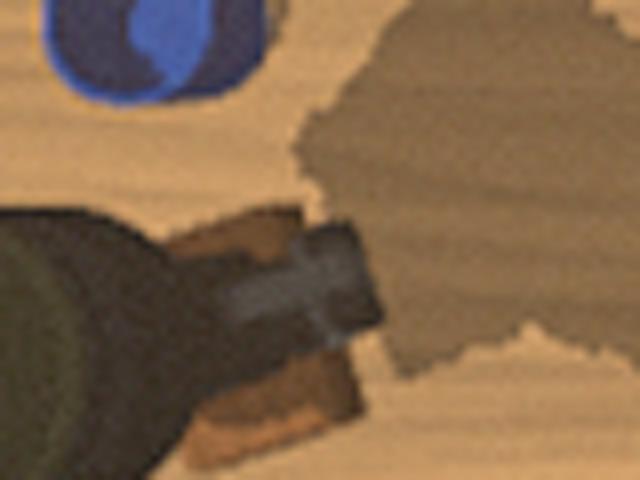

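Request:
apply_moves(
  commands=[
    [0,-40.6,7.8,0.3,0,0],
    [0,-40.6,7.8,0.3,0,0],
    [0,-40.6,7.8,0.3,0,0],
    [0,-40.6,7.8,0.3,0,0],
    [0,-40.6,7.8,0.3,0,0],
    [0,-40.6,7.8,0.3,0,0],
    [0,-40.6,7.8,0.3,0,0],
    [0,-40.6,7.8,0.3,0,0],
  ],
)

```text
time_s: 17.25
tcp_pos: [0.6339, -0.0262, 0.1347]
ee_rot: [-0.031, 1.571, 0.029]
contact_force: [-0.3, -0.6, -0.5]
opening: 0.0426
```

```bash
python3 -c "
from mv import *
im=grab('top','d1'); crop(im,230,150,400,265,4.5,'d1c')
go((.634,-.021,.06),1.618)"
```

```text
t 17.3 tcp [ 0.6331 -0.0228  0.1351] jaw now 1.613 -> 1.618 tilt 0.0009 open 0.0425 j [ 0.67  0.5  -0.89  1.59  0.4   1.25  1.32] F [ 0.   1.4 -0.2]
  shift cm [7.51 0.18 0.11] turn [-0.005 -0.001 -0.   ]
```

View pics/d1c.png

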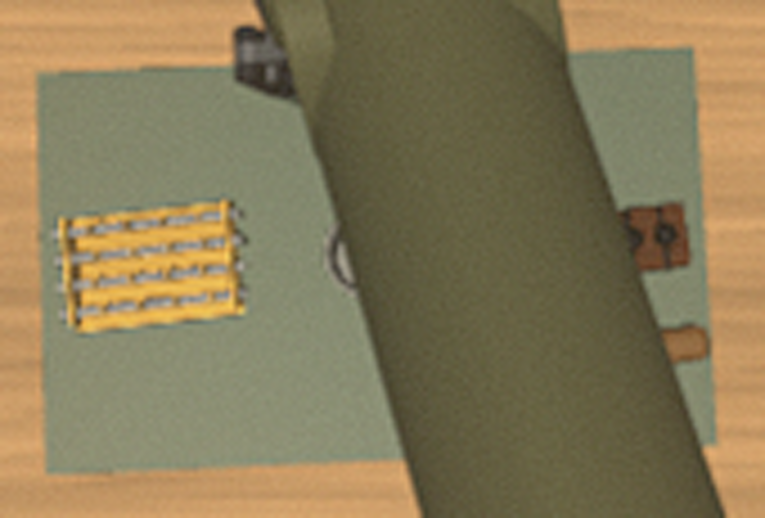

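The arm hides the cup here, so I measure the cup and awl from the earlier unobstructed image c1.

```bash
python3 -c "
from meas import *
im=cv2.imread('pics/c1.png'); crop(im,295,185,395,240,7.5,'c1m')"
```

```text
(no output)
```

View pics/c1m.png

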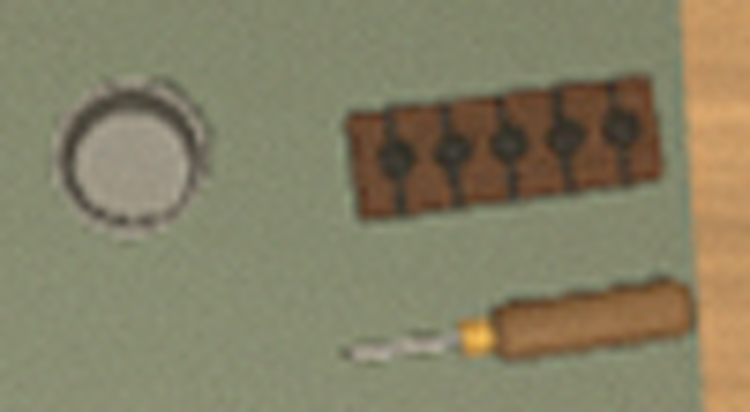

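The cup rim is centred near (312.5,205.7). The awl runs from tip (341,232) to end (387,226).

```bash
python3 -c "
from meas import *
f=lambda x,y,z: ray('top',295+x/7.5,185+y/7.5,z)[:2]
c=f(131,155,.061); m=np.array([.5573,-.0243]); a=.0465
Rm=lambda a:np.array([[np.cos(a),-np.sin(a)],[np.sin(a),np.cos(a)]])
print('cup',c,'in mat',Rm(a).T@(c-m))
print('block target', c+Rm(a)@[.077,0], m+Rm(a)@[.077,0])
q=np.array([f(*p,.025) for p in [(347,115),(650,78),(662,178),(360,218)]]); st=q.mean(0); d=q[0]-q[1]+q[3]-q[2]; sa=np.arctan2(d[1],d[0])-np.pi/2
t=f(345,353,.011); e=f(692,307,.011); v=t-e
print('stand',st,sa,'awl len',np.linalg.norm(v),'in stand',Rm(sa).T@((t+e)/2-st),'ang',np.arctan2(v[1],v[0])-np.pi/2-sa)"
```

```text
cup [ 0.55556885 -0.0233617 ] in mat [-0.00168566  0.00101775]
block target [ 0.63248562 -0.01978249] [ 0.63421677 -0.02072079]
stand [ 0.56187581 -0.14891678] 0.1316149883212563 awl len 0.11894484819787858 in stand [-0.06116503  0.00222187] ang 0.0036359279978306347
```

Cup and awl check out. I lower the block.

Request:
apply_moves(
  commands=[
    [4,0.2,0,0,0,0],
    [8,0.2,0,0,0,0],
    [11,0.2,0,0,0,0],
    [11.4,0.2,0,0,0,0],
    [11.4,0.2,0,0,0,0],
    [11.4,0.2,0,0,0,0],
  ],
)

```text
time_s: 18.05
tcp_pos: [0.6339, -0.0202, 0.0228]
ee_rot: [-0.034, 1.569, 0.034]
contact_force: [-0.3, 0.1, -0.4]
opening: 0.0426
```

```bash
python3 -c "
from mv import *
go((.6335,-.0205,.0115),1.618)"
```

```text
t 18.05 tcp [ 0.6339 -0.0202  0.0228] jaw now 1.614 -> 1.618 tilt 0.0017 open 0.0426 j [ 0.62  0.61 -0.83  1.68  0.5   1.07  1.25] F [-0.3  0.1 -0.4]
  shift cm [ 1.13 -0.03 -0.05] turn [-0.004  0.002 -0.   ]
```

Request:
apply_moves(
  commands=[
    [0.6,0,0,0,0,0],
    [1.1,0,0,0,0,0],
    [1.2,0,0,0,0,0],
    [1.2,0,0,0,0,0],
  ],
)

```text
time_s: 18.55
tcp_pos: [0.634, -0.0203, 0.0112]
ee_rot: [-0.034, 1.569, 0.034]
contact_force: [-1.5, 0.1, 3.9]
opening: 0.0429
```

Request:
apply_moves(
  commands=[
    [0,0,0,0,0,0],
    [0,0,0,0,0,0],
    [0,0,0,0,0,0],
    [0,0,0,0,0,0],
  ],
  fingers=0.8,
)

```text
time_s: 19.05
tcp_pos: [0.6339, -0.0203, 0.011]
ee_rot: [-0.034, 1.569, 0.034]
contact_force: [0.4, -0.5, -0.9]
opening: 0.0682
```

Request:
apply_moves(
  commands=[
    [-3,0,0,0,0,0],
    [-7,0,0,0,0,0],
    [-12,0,0,0,0,0],
    [-15,0,0,0,0,0],
    [-15,0,0,0,0,0],
  ],
)

```text
time_s: 19.68
tcp_pos: [0.6355, -0.0199, 0.1641]
ee_rot: [-0.034, 1.564, 0.033]
contact_force: [-0.9, 0.2, 0.1]
opening: 0.0685
```

```bash
python3 -c "
from mv import *
go((.4305,-.320,.13),1.0)
go((.4305,-.320,.13),0.3)"
```

```text
t 19.68 tcp [ 0.6355 -0.0199  0.1641] jaw now 1.614 -> 1.0 tilt 0.0069 open 0.0685 j [ 0.68  0.47 -0.91  1.56  0.39  1.29  1.33] F [-0.9  0.2  0.1]
  shift cm [  3.28 -29.1  -21.79] turn [ 0.614  0.007 -0.001]
t 19.68 tcp [ 0.6355 -0.0199  0.1641] jaw now 1.614 -> 0.3 tilt 0.0069 open 0.0685 j [ 0.68  0.47 -0.91  1.56  0.39  1.29  1.33] F [-0.9  0.2  0.1]
  shift cm [  3.28 -29.1  -21.79] turn [ 1.314  0.006 -0.004]
```

Request:
apply_moves(
  commands=[
    [3,-29.1,-21.8,0.61,0,0],
    [3,-29.1,-21.8,0.61,0,0],
    [3,-29.1,-21.8,0.61,0,0],
    [3,-29.1,-21.8,0.61,0,0],
    [3,-29.1,-21.8,0.61,0,0],
    [3,-29.1,-21.8,0.61,0,0],
    [3,-29.1,-21.8,0.61,0,0],
    [3,-29.1,-21.8,0.61,0,0],
  ],
)

```text
time_s: 20.68
tcp_pos: [0.4301, -0.3193, 0.132]
ee_rot: [0.446, 1.519, -0.442]
contact_force: [0.5, 0.5, 1.1]
opening: 0.0683
```

```bash
python3 -c "
from mv import *
go((.4305,-.320,.07),1.0)
im=grab('top','e1'); crop(im,230,150,400,265,4.5,'e1c')"
```

```text
t 20.68 tcp [ 0.4301 -0.3193  0.132 ] jaw now 1.004 -> 1.0 tilt 0.0064 open 0.0683 j [ 1.25  0.21 -0.72  1.84  0.15  1.14  1.47] F [0.5 0.5 1.1]
  shift cm [ 6.2  -0.07  0.04] turn [ 0.004  0.005 -0.004]
```

View pics/e1c.png

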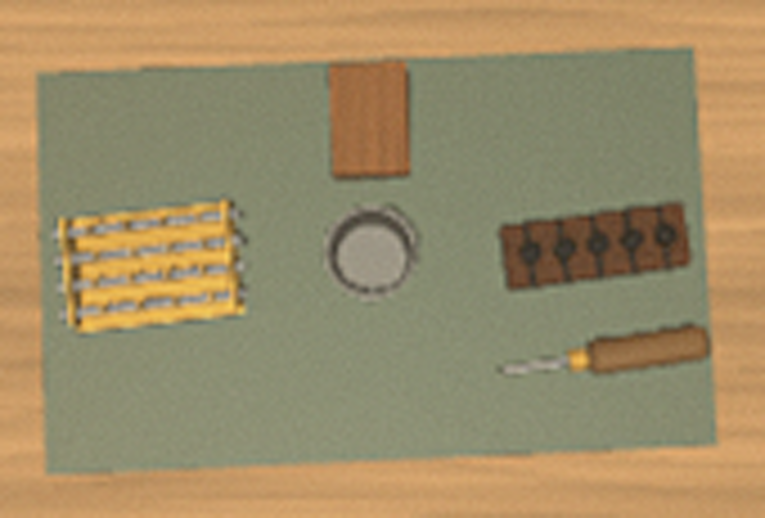

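The block is square behind the cup. Its top corners in the crop are (331,64), (407,61), (410,174) and (334,177).

```bash
python3 -c "
from meas import *
q=np.array([ray('top',230+x/4.5,150+y/4.5,.029)[:2] for x,y in [(331,64),(407,61),(410,174),(334,177)]]); print(q.mean(0),np.linalg.norm(q[0]-q[1]),np.linalg.norm(q[1]-q[2])); d=q[0]-q[3]+q[1]-q[2]; print('yaw',np.arctan2(d[1],d[0]))
c=ray('top',230+370/4.5,150+252/4.5,.061)[:2]; b=q.mean(0)-c; print('cup',c,'dist',np.linalg.norm(b),np.arctan2(b[1],b[0]))"
```

```text
[ 0.6324599  -0.02238595] 0.04283405382387375 0.06416403373980344
yaw 0.032139291810643525
cup [ 0.55475094 -0.02277093] dist 0.07770991025570709 0.004954057892304323
```

Request:
apply_moves(
  commands=[
    [5,-0.1,0,0,0,0],
    [8,-0.1,0,0,0,0],
    [8,-0.1,0,0,0,0],
    [8,-0.1,0,0,0,0],
  ],
)

```text
time_s: 21.22
tcp_pos: [0.4324, -0.3189, 0.0534]
ee_rot: [0.443, 1.517, -0.439]
contact_force: [-0.0, -0.2, 0.5]
opening: 0.0681
```

```bash
python3 -c "
from mv import *
go((.4305,-.320,.008),1.0)
s=grab('side','e2s'); crop(s,240,220,340,320,6,'e2c')"
```

```text
t 21.23 tcp [ 0.4324 -0.3189  0.0534] jaw now 1.007 -> 1.0 tilt 0.0083 open 0.0681 j [ 1.21  0.32 -0.7   1.91  0.24  0.99  1.41] F [-0.  -0.2  0.5]
  shift cm [ 4.54 -0.22 -0.13] turn [ 0.007  0.007 -0.005]
```

View pics/e2c.png

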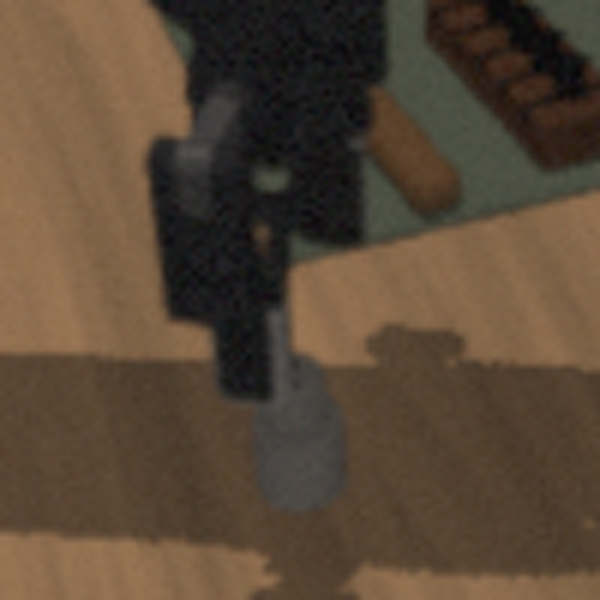

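The block sits at (0.6325,-0.022), 78 mm from the cup and square. The gripper straddles the punch, so I descend and grip.

Request:
apply_moves(
  commands=[
    [2,-0.2,-0.1,0,0.007,-0.005],
    [4,-0.2,-0.1,0,0.007,-0.005],
    [4.5,-0.2,-0.1,0,0.007,-0.005],
    [4.6,-0.2,-0.1,0,0.007,-0.005],
    [4.6,-0.2,-0.1,0,0.007,-0.005],
  ],
)

```text
time_s: 21.9
tcp_pos: [0.4312, -0.3207, 0.008]
ee_rot: [0.441, 1.524, -0.443]
contact_force: [-0.3, 0.4, -0.1]
opening: 0.0685
```

```bash
python3 -c "
from mv import *
go((.4305,-.320,.008),1.0)"
```

```text
t 21.9 tcp [ 0.4312 -0.3207  0.008 ] jaw now 1.007 -> 1.0 tilt 0.0015 open 0.0685 j [ 1.17  0.39 -0.67  1.94  0.3   0.92  1.36] F [-0.3  0.4 -0.1]
  shift cm [ 0.    0.02 -0.09] turn [0.007 0.001 0.001]
```

Request:
apply_moves(
  commands=[
    [0,0,0,0,0,0],
    [0,0,0,0,0,0],
    [0,0,0,0,0,0],
    [0,0,0,0,0,0],
    [0,0,0,0,0,0],
    [0,0,0,0,0,0],
  ],
  fingers=0,
)

```text
time_s: 22.65
tcp_pos: [0.4315, -0.3212, 0.0088]
ee_rot: [0.44, 1.523, -0.443]
contact_force: [-1.5, -0.5, 6.8]
opening: 0.0257
```

Request:
apply_moves(
  commands=[
    [-4,0,0,0,0,0],
    [-9,0,0,0,0,0],
    [-13,0,0,0,0,0],
    [-14,0,0,0,0,0],
    [-14,0,0,0,0,0],
  ],
)

```text
time_s: 23.28
tcp_pos: [0.431, -0.3208, 0.1482]
ee_rot: [0.44, 1.524, -0.444]
contact_force: [-0.1, 0.3, -1.5]
opening: 0.0255
```

```bash
python3 -c "
from mv import *
go((.633,-.0215,.16),1.618)
s=grab('side','e3s'); crop(s,240,180,340,280,6,'e3c')
go((.633,-.0215,.16),1.618)"
```

```text
t 23.27 tcp [ 0.431  -0.3208  0.1482] jaw now 1.006 -> 1.618 tilt 0.0026 open 0.0255 j [ 1.25  0.2  -0.73  1.82  0.15  1.17  1.48] F [-0.1  0.3 -1.5]
  shift cm [-1.24 36.09  1.06] turn [-0.612  0.001  0.002]
t 23.32 tcp [ 0.4305 -0.3204  0.1472] jaw now 1.006 -> 1.618 tilt 0.0012 open 0.0255 j [ 1.25  0.21 -0.73  1.82  0.15  1.17  1.48] F [ 0.4 -0.3 -2.7]
  shift cm [-1.32 36.09  1.13] turn [-0.612 -0.     0.001]
```

View pics/e3c.png

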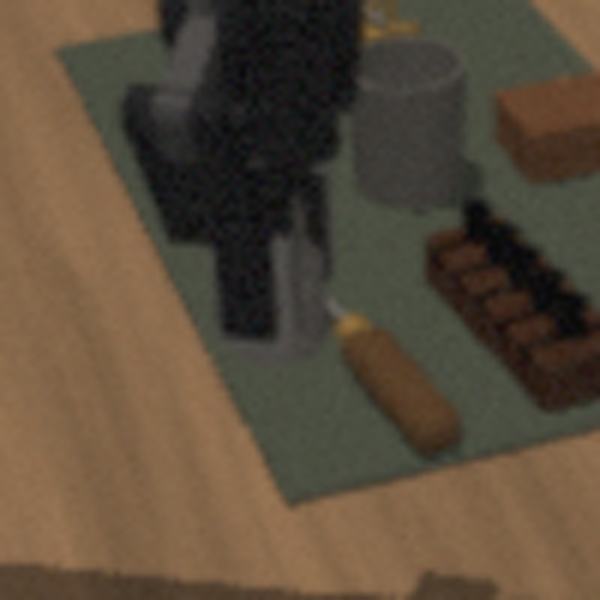

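The punch is held upright, its foot at the fingertips. I carry it over the block.

Request:
apply_moves(
  commands=[
    [-1.3,36.1,1.1,-0.61,0,0],
    [-1.3,36.1,1.1,-0.61,0,0],
    [-1.3,36.1,1.1,-0.61,0,0],
    [-1.3,36.1,1.1,-0.61,0,0],
    [-1.3,36.1,1.1,-0.61,0,0],
    [-1.3,36.1,1.1,-0.61,0,0],
    [-1.3,36.1,1.1,-0.61,0,0],
    [-1.3,36.1,1.1,-0.61,0,0],
  ],
)

```text
time_s: 24.32
tcp_pos: [0.6316, -0.0215, 0.1575]
ee_rot: [-0.037, 1.575, 0.036]
contact_force: [-0.1, -0.1, -1.1]
opening: 0.026
```

Request:
apply_moves(
  commands=[
    [0,0,0,0,0,0],
    [0,0,0,0,0,0],
  ],
)

```text
time_s: 24.58
tcp_pos: [0.631, -0.0234, 0.1568]
ee_rot: [-0.036, 1.576, 0.033]
contact_force: [-0.2, 0.6, -0.8]
opening: 0.026
```

```bash
python3 -c "
from mv import *
go((.634,-.0215,.055),1.618)"
```

```text
t 24.57 tcp [ 0.631  -0.0234  0.1568] jaw now 1.615 -> 1.618 tilt 0.0058 open 0.026 j [ 0.68  0.48 -0.9   1.57  0.39  1.29  1.34] F [-0.2  0.6 -0.8]
  shift cm [10.18  0.19  0.36] turn [-0.003 -0.006  0.001]
```

Request:
apply_moves(
  commands=[
    [5,0.2,0.4,0,-0.006,0],
    [9,0.2,0.4,0,-0.006,0],
    [10.2,0.2,0.4,0,-0.006,0],
    [10.2,0.2,0.4,0,-0.006,0],
    [10.2,0.2,0.4,0,-0.006,0],
  ],
)

```text
time_s: 25.2
tcp_pos: [0.6358, -0.0213, 0.0568]
ee_rot: [-0.035, 1.567, 0.033]
contact_force: [-0.6, 0.6, -1.3]
opening: 0.0256
```

```bash
python3 -c "
from mv import *
s=grab('side','f1s'); crop(s,250,140,370,230,6,'f1c')
go((.634,-.0215,.038),1.618)"
```

```text
t 25.25 tcp [ 0.6358 -0.0212  0.0569] jaw now 1.615 -> 1.618 tilt 0.0041 open 0.0256 j [ 0.64  0.58 -0.85  1.65  0.47  1.12  1.28] F [-0.3  0.2 -0.8]
  shift cm [ 1.89 -0.01 -0.19] turn [-0.003  0.004  0.002]
```

View pics/f1c.png

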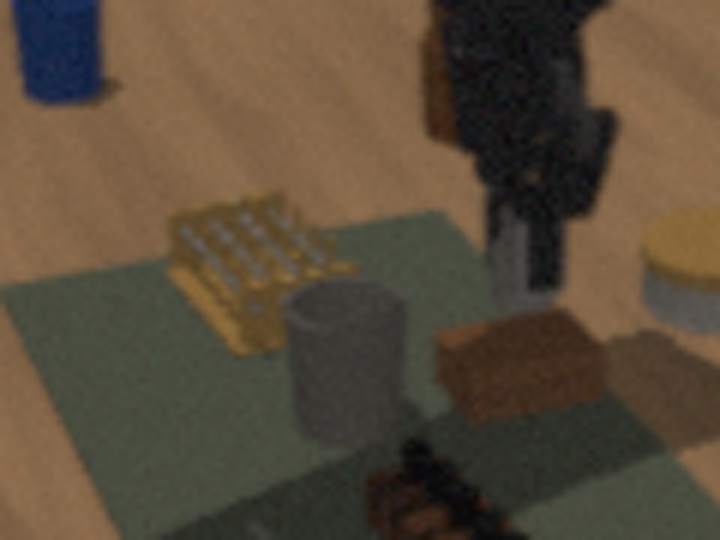

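The punch hangs over the block with a small gap. I lower it with a small correction.

Request:
apply_moves(
  commands=[
    [0.8,0,-0.2,0,0.004,0.002],
    [1.5,0,-0.2,0,0.004,0.002],
    [1.8,0,-0.2,0,0.004,0.002],
    [1.9,0,-0.2,0,0.004,0.002],
    [1.9,0,-0.2,0,0.004,0.002],
  ],
)

```text
time_s: 25.88
tcp_pos: [0.634, -0.0213, 0.0379]
ee_rot: [-0.034, 1.57, 0.035]
contact_force: [0.2, 0.2, -0.4]
opening: 0.0254
```

```bash
python3 -c "
from mv import *
go((.634,-.0215,.038),1.618)"
```

```text
t 25.88 tcp [ 0.634  -0.0213  0.0379] jaw now 1.615 -> 1.618 tilt 0.0003 open 0.0254 j [ 0.63  0.6  -0.84  1.67  0.49  1.1   1.27] F [ 0.2  0.2 -0.4]
  shift cm [-0.01 -0.02 -0.  ] turn [-0.003  0.    -0.   ]
```

Request:
apply_moves(
  commands=[
    [0.05,0,0,0,0,0],
    [0.05,0,0,0,0,0],
  ],
)

```text
time_s: 26.12
tcp_pos: [0.634, -0.0212, 0.0378]
ee_rot: [-0.034, 1.57, 0.034]
contact_force: [-2.5, -0.1, 3.5]
opening: 0.026
```

Request:
apply_moves(
  commands=[
    [0,0,0,0,0,0],
    [0,0,0,0,0,0],
    [0,0,0,0,0,0],
    [0,0,0,0,0,0],
  ],
  fingers=0.7,
)

```text
time_s: 26.62
tcp_pos: [0.6341, -0.0213, 0.0378]
ee_rot: [-0.034, 1.57, 0.035]
contact_force: [0.2, 0.7, -0.1]
opening: 0.0597
```

Request:
apply_moves(
  commands=[
    [-2,0,0,0,0,0],
    [-5,0,0,0,0,0],
    [-10,0,0,0,0,0],
    [-15,0,0,0,0,0],
    [-15,0,0,0,0,0],
  ],
)

```text
time_s: 27.25
tcp_pos: [0.6371, -0.0202, 0.1943]
ee_rot: [-0.035, 1.56, 0.034]
contact_force: [0.6, -1.0, -0.5]
opening: 0.0598
```

Request:
apply_moves(
  commands=[
    [0,-30,-20,0.6,0,0],
    [0,-30,-20,0.6,0,0],
    [0,-30,-20,0.6,0,0],
    [0,-30,-20,0.6,0,0],
    [0,-30,-20,0.6,0,0],
    [0,-30,-20,0.6,0,0],
    [0,-30,-20,0.6,0,0],
    [0,-30,-20,0.6,0,0],
  ],
)

```text
time_s: 28.25
tcp_pos: [0.4509, -0.3278, 0.1926]
ee_rot: [0.437, 1.517, -0.432]
contact_force: [0.6, 0.2, 0.1]
opening: 0.0597
```

```bash
python3 -c "
from mv import *
s=grab('side','g1s'); crop(s,250,140,370,230,6,'g1c')
t=grab('top','g1'); crop(t,230,150,400,265,4.5,'g1t')"
```

```text
(no output)
```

View pics/g1c.png

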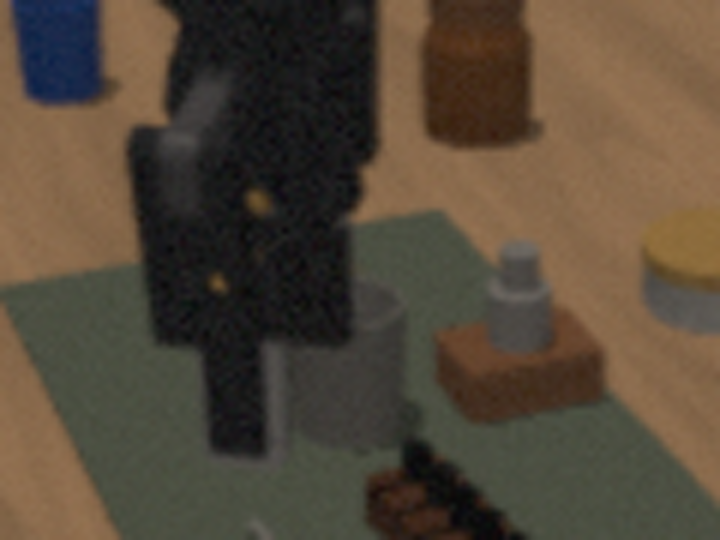

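View pics/g1t.png

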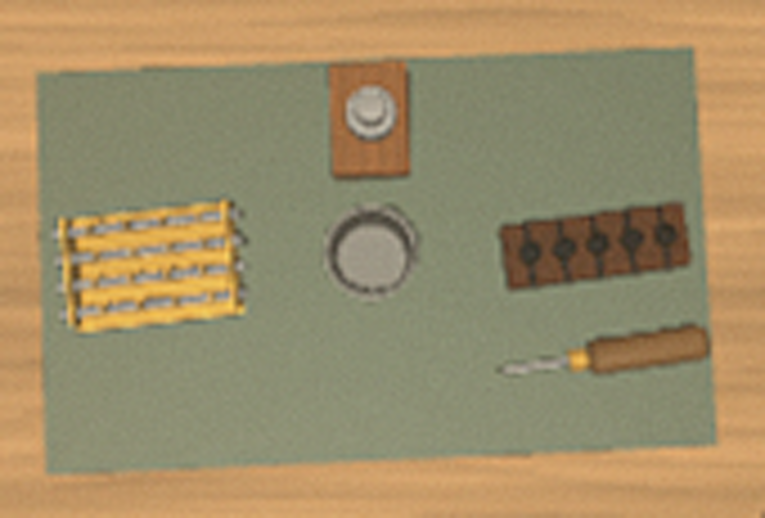

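View pics/g1.png

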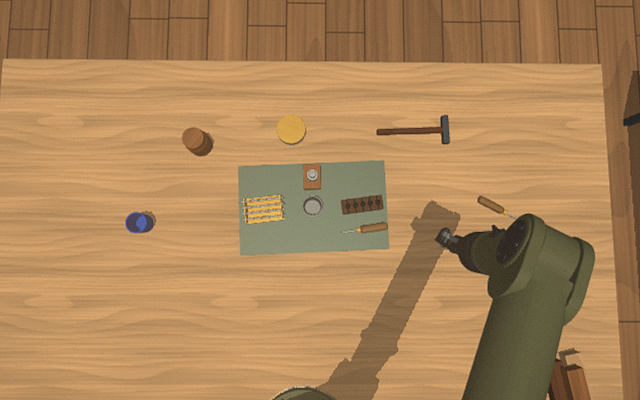

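The punch stands on the block with its body circle at crop (371,113). The cup and awl are unchanged. The jar (197,141), tin (291,129) and hammer are where they started. Last number check:

```bash
python3 -c "
from mv import *
b=np.array([.6325,-.0224])
for x,y,z in [(371,113,.055),(371,104,.073)]:
    p=ray('top',230+x/4.5,150+y/4.5,z)[:2]; print(p,(p-b)*1000)
print(ray('side',250+520/6,140+248/6,.073)[:2])"
```

```text
[ 0.63175164 -0.02282512] [-0.74835663 -0.4251249 ]
[ 0.63387693 -0.02292325] [ 1.37692988 -0.52325379]
[ 0.63434528 -0.02113958]
```

```bash
python3 -c "
from station import arm
print(arm.hand_in())"
```

```text
the job is handed in; nothing more can be done
None
```

The mat is set out as you asked and the job is handed in. It took about 28 s of the 115 s allowed. In the last pictures everything sits inside its limits and the gripper is clear.

| Thing | Last measurement |
|---|---|
| Cup | upright, 2–3 mm from the mat centre |
| Block | flat, centre 78 mm behind the cup's, about 0.015 rad from the mat's axis |
| Punch | upright, about 1 mm from the middle of the block |
| Awl | parallel to the stand, centre 61 mm in front of the stand's and 2 mm sideways; measured soon after it was laid and unchanged by eye at the end |

- **Left alone:** the tin, jar, hammer, blue cup and second awl show no movement by eye in the pictures.
- **Mended:** the approach to the cup drifted about 10 mm sideways. I corrected it before gripping and the cup was not touched.
- **Disagreed:** before I picked the block up, the side camera put it about 13 mm off the top view. I used the top view and the grip was good. The other points I checked in both views agreed to within 5 mm or so.

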